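# Rock the gear drive into mesh

## Robot

A 6-joint arm with a two-finger parallel gripper is mounted at the origin on a cart in front of the work surface, level with it; the furniture and walls round the work are solid. World frame = base frame: x ahead of the robot, y to its left, z up, the work surface at z = 0. Lengths are in mm, angles in rad, forces in N, time in s.
With the tool pointing down it reaches from about 275 to 750 mm from the base axis. Payload 10.2 kg.
Tool frame: the origin (TCP) lies midway between the tips of the shut fingers; the grasp point (between the pads) lies 19 mm behind it; z points along the fingers, y is the line along which they close (so a half turn about z gives the same grasp; the last joint's range is limited). The gripper opens to 85 mm and grips with 20 to 120 N. Pads are 22 mm wide; open, the fingers measure 114 mm over their backs; the gripper's body (76 mm by 85 mm) begins 54 mm behind the grasp point. The pads swing forward as they close: fully open they stand 13 mm farther back than shut.
Start: joints at [-1.471, 0.313, 1.498, -0, 1.331, -0.223], TCP at [166.529, -497.895, 231.294] pointing down, gripper open.
Joint ranges: [-2.94, 2.94], [-0.97, 2.17], [0.19, 2.56], [-1.23, 4.37], [0.02, 3.11], [-2.88, 2.88]. Speed limits (rad/s): [2.39, 2.39, 3.01, 3.14, 3.14, 3.14].

## Interface

Orientations are given as a unit quaternion [w, x, y, z].
In Python, from rig import ctrl gives the robot as it stands.
- The arm moves only by the tool send_rows, never from a script. Its argument "targets" is a list of rows, each a list of 7 numbers: the closure, from -1 (fully open) to 1 (shut), so that 0 is half open, then the shift along the tool's x, y, z in m, then the turn, a rotation vector about the tool's x, y, z in rad. In form: [[claw, dx, dy, dz, ax, ay, az], ...]. A call has exactly 10 rows; each row shifts and turns the commanded pose from where the row before left it, along the tool's axes as they then stand; what a row does not reach is not made up. A row lasts 1/8 s, in which the tool goes at most 62.5 mm and 10.7 degrees, less where a joint would pass 70% of its speed; a pose out of reach is approached as far as the arm can. A call with a gripper value outside its range is refused whole. The fingers move at their own pace and stop on an object; "squeeze" is the grip in N (left out, the last holds). Time passes only in rows, so rows that do not move let the fingers close, or fill a call up. It gives the time, the measured TCP pose, the force, the opening and the grip force at its end, in the units of the state.
- ctrl.sense(): the state, without advancing time (a new reading comes with each control period).
- ctrl.capture(name): name is "scene" or "side" or "wrist"; returns a dict with "img" (400x640x3 uint8, red, green, blue), "camera_matrix" (3x3 intrinsics, pixels), "k1" (the pictures are not rectified: a ray, as slopes to the right and down, at radius r is drawn at 1 + k1 r^2 times it, then the intrinsics apply), "R" (3x3) and "t" (3): a world point X has camera coordinates R X + t. Camera axes: x right, y down, z forward; pixel columns grow to the right and rows downward; lengths in mm; the calibration is good to about 2 mm. A picture is of the moment at which its call begins. There is no depth.
- ctrl.finish_job(): hands the job in; it is judged then, once.
Trained networks look in a picture, given as the dict that the camera call returned (one of the last four; its "shot" number tells which), for a name from the list of things; names that differ only in an ending like _2 or _b are one class to them, and where a whole thing is asked for, a point or a joint stands for the part that bears it (a point fixed in the world has none). Each returns a list of dicts, best first, with "score" (0 to 1); they miss things now and then, are a little off and sometimes report something else, mostly with a low value. They report only what shows in the picture. A call takes as long as a camera call.
- ctrl.boxes_of(query, picture): "extent" ([left, top, width, height] in pixels, round what is visible of it).
- ctrl.landmark_of(query, picture): "point" ([column, row] in pixels: a listed point, or the origin of a listed thing).
The state is a dict: "time_s": time; "joints": joint angles; "dq": joint speeds; "tau": joint torques, N m; "eef_pos": TCP position; "ee_rot": TCP orientation; "force": force on the tool from outside, world axes, zero at the start; "wrist_torque": the same for the moment, N m; "grip_width": opening from 0.0 (shut) to 1.0 (fully open); "grip_force": force on a finger pad.
Only numpy, scipy, OpenCV 4.12 (cv2) and the standard library are available. Lean on these libraries where they do the work, as an engineer would, in place of code of your own. Each camera call takes 0.05 s, during which the arm holds its last target. There are 200 camera calls.

## Task

Put the small gear drive with the T-handled knob in gear: rock the T-handle round and ease it down until its teeth drop between the teeth below, press it fully home and let go. Leave the round knob of the speed regulator as it is set.

Things in the scene. Friction and masses are not known exactly. Their poses are not given: they have to be found in the camera images.
- tee_grip (a point): Centre of the gear drive's black T-handle bar: 64 mm long along this point's x, 14 mm thick along y, 24 mm tall. Starts level, 150 mm above the worktop; knob turns about, and slides down, the upright axis through it. Under the bar: stem 12 mm across, 25 mm free height, then a steel collar 60 mm across, over one of two alike square grey cases (100 mm, top at 62 mm).
- gear_knob (a joint): How far the T-handled knob is pressed down, m: 0 = up, out of gear (start); 0.018 = fully home, in gear. About 5 N of friction holds it where it is left; no spring. Four teeth under its collar meet four upright teeth on the case: out of line they butt and it stops at about 0.004; in line they slip past and it goes home.
- spindle (a joint): Angle of the T-handle bar against its square case, rad, counter-clockwise from above, -3.1 to 3.1; light friction (0.06 N m) holds it. The teeth mesh when the bar is parallel to a side of the case: at 0, 1.571 or -1.571, each about 0.22 rad either way. It starts out of mesh, between 0.4 and 1.17.
- speed_dial (a joint): Angle of the other case's black round fluted knob (54 mm across, top at 124 mm), rad, 0 at the start: the speed regulator, to be left as it is.

How it is judged (in metres and radians):
At the end, for the whole second after the job is handed in: The T-handled knob is in gear: pressed down more than 13 mm of its 18 mm, its teeth between those of the case, at rest (value of joint gear_knob above 0.013 m and velocity of joint gear_knob between -0.01 and 0.01 m/s and velocity of joint spindle between -0.1 and 0.1 rad/s); the robot touches nothing.
It fails at once if the speed regulator's round knob is turned by more than 0.3 rad (value of joint speed_dial above 0.3 rad or value of joint speed_dial below -0.3 rad).
It also fails if it takes over 32 s, if anything falls off the work surface, if the arm or the gripper's body presses on something with over 40 N, if the wrist force passes 120 N, or if a joint passes its speed limit or range.

## Working session

There is one attempt and no reset: what is moved stays moved. The work goes in short steps, Python scripts to look and compute and a tool call to move; the robot and the scene stay as the last step left them, time stands still between calls to the robot, and variables do not carry over. Pictures are saved under pics/ and viewed, at most 10 in all, crops included, and the job is handed in when it is done.

Besides the shell and the picture viewer there is one more tool, called after ">>>" as name(argument=value, ...), one argument or row to a line, values as JSON. send_rows: Moves the arm, as the interface text tells. Its arguments: {"type":"object","properties":{"targets":{"type":"array"},"squeeze":{"type":"number"}},"required":["targets"]}

```bash
mkdir -p pics; cat > h.py <<'E'
import numpy as np,cv2
from rig import ctrl
def ray(p,u):
    K=np.array(p["camera_matrix"],float);R=np.array(p["R"]);t=np.array(p["t"])
    s=cv2.undistortPoints(np.array([[u]],float),K,np.array([p["k1"],0,0,0],float))[0,0]
    # note: k1 as forward model drawn = s(1+k1 r^2)
    return -R.T@t, R.T@np.array([s[0],s[1],1])
def onz(p,u,z):
    o,d=ray(p,u); return o+d*(z-o[2])/d[2]
def tri(obs):
    A=np.zeros((3,3));b=np.zeros(3)
    for p,u in obs:
        o,d=ray(p,u);d=d/np.linalg.norm(d);M=np.eye(3)-np.outer(d,d);A+=M;b+=M@o
    return np.linalg.solve(A,b)
E
python3 - <<'E'
from h import *
ims=[]
obs=[]
for n in("scene","side"):
    p=ctrl.capture(n);ims.append(p["img"])
    for q in("tee_grip","speed_dial"):
        l=ctrl.landmark_of(q,p);print(n,q,[(x["score"],x["point"]) for x in l][:3],[(x["score"],x["extent"]) for x in ctrl.boxes_of(q,p)][:3])
        if l: print(onz(p,l[0]["point"],150 if q=="tee_grip" else 110))
        if l and q=="tee_grip": obs.append((p,l[0]["point"]))
if len(obs)==2: print("tri",tri(obs))
for n,i in zip("ab",ims): cv2.imwrite(f"pics/{n}.png",i[:,:,::-1])
s=ctrl.sense();print(s)
E
```

```text
scene tee_grip [] []Traceback (most recent call last):
  File "<stdin>", line 7, in <module>
ValueError: it knows: tee_grip
```

```bash
python3 - <<'E'
from h import *
obs=[]
for n in("scene","side","wrist"):
    p=ctrl.capture(n);cv2.imwrite(f"pics/{n}1.png",p["img"][:,:,::-1])
    l=ctrl.landmark_of("tee_grip",p);print(n,[(x["score"],x["point"],onz(p,x["point"],150)) for x in l][:3])
    np.save(f"pics/{n}1.npy",p,allow_pickle=True)
print(ctrl.sense())
E
```

```text
scene []
side [(0.56, [363.0, 175.1], array([ 422.8049979, -262.7076621,  150.       ]))]
wrist []
{'time_s': 0.45, 'joints': array([-1.47139032e+00,  3.12974663e-01,  1.49775753e+00,  2.37991455e-05,
        1.33101534e+00, -2.23403904e-01]), 'dq': array([ 0.00109738, -0.00117702, -0.00036876,  0.00046219,  0.00054568,
        0.0014797 ]), 'tau': array([-1.22575490e-03, -4.11873972e+01, -2.59721696e+01, -1.87122796e-04,
        9.12172727e-04, -8.52003524e-06]), 'eef_pos': array([ 166.53771285, -497.86861293,  231.23427308]), 'ee_rot': array([-7.65768307e-05,  9.87002925e-01,  1.60702268e-01,  1.63349339e-05]), 'force': array([-0.48240908,  1.02361898, -0.13545426]), 'wrist_torque': array([ 0.01260315,  0.01450068, -0.05167418]), 'grip_force': 0.0, 'grip_width': 0.9996999161237388}
```

View pics/scene1.png

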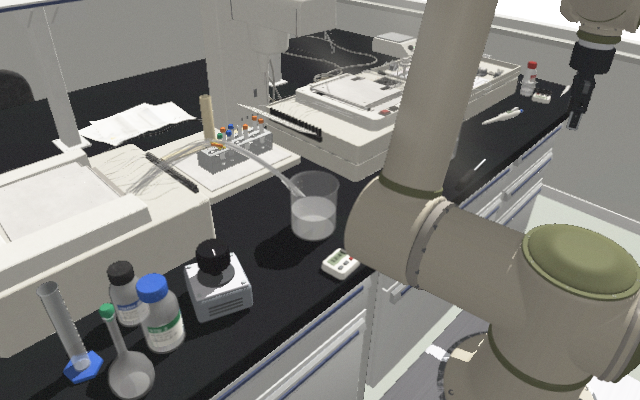

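View pics/side1.png

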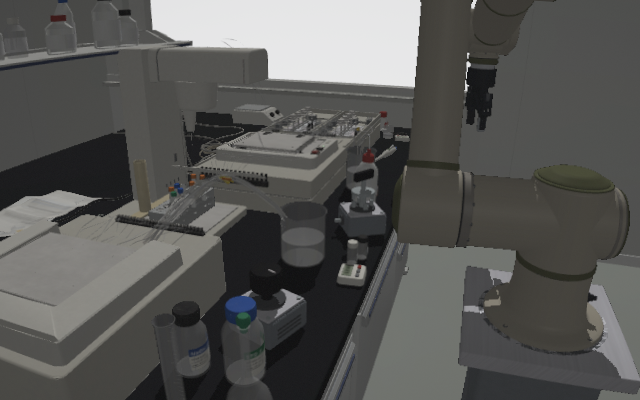

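The side view shows the T-handle at (363,175) on its grey case at (362,215), with a clear beaker at (303,233) and the white timer with a post at (352,260). The regulator is at (268,300). In the scene view the arm hides the gear drive.

```bash
python3 - <<'E'
from h import *
p=np.load("pics/wrist1.npy",allow_pickle=True).item()
print(-p["R"].T@p["t"],p["R"][2],p["camera_matrix"],p["k1"])
s=np.load("pics/side1.npy",allow_pickle=True).item()
for u,z in(((368,157),80),((303,260),0),((350,282),0),((352,242),60),((362,235),0),((265,275),124)):print(u,onz(s,u,z).round())
E
```

```text
[ 238.89038583 -472.62568531  373.93509598] [-0.28094197 -0.09391489 -0.95511863] [[342.94894239   0.         322.03614845]
 [  0.         342.94894239 198.37460633]
 [  0.           0.           1.        ]] -0.05422797397767459
(368, 157) [ 494. -666.   80.]
(303, 260) [509. -62.   0.]
(350, 282) [384.  -3.   0.]
(352, 242) [399. -69.  60.]
(362, 235) [ 412. -235.    0.]
(265, 275) [474. 222. 124.]
```

View pics/wrist1.png

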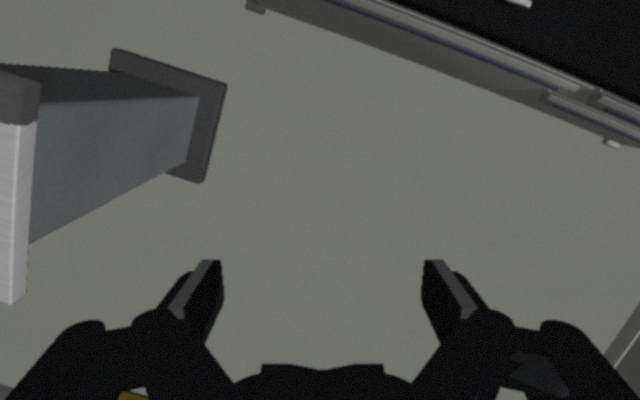

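The wrist view shows only floor and the bench edge (top right). Its optical axis falls near the TCP, so I'll move over the bar.

>>> send_rows(
  targets=[
    [-1,0.02,-0.005,-0.02,0,0,0],
    [-1,0.035,-0.016,-0.015,0,0,0],
    [-1,0.04,-0.018,-0.015,0,0,0],
    [-1,0.04,-0.018,-0.01,0,0,0],
    [-1,0.04,-0.018,-0.01,0,0,0],
    [-1,0.04,-0.018,0,0,0,0],
    [-1,0.04,-0.018,0,0,0,0],
    [-1,0.035,-0.016,0,0,0,0],
    [-1,0.027,-0.015,0,0,0,0],
    [-1,0,0,0,0,0,0],
  ],
)

```text
time_s: 1.7
eef_pos: [422.9, -261.5, 301.3]
ee_rot: [-0.0, 0.987, 0.162, 0.0]
force: [0.0, -0.8, -0.8]
grip_width: 0.999
grip_force: 0.0
```

```bash
python3 - <<'E'
from h import *
obs=[]
for n in("wrist","side","scene"):
    p=ctrl.capture(n);cv2.imwrite(f"pics/{n}2.png",p["img"][:,:,::-1])
    np.save(f"pics/{n}2.npy",p,allow_pickle=True)
    l=ctrl.landmark_of("tee_grip",p);print(n,[(x["score"],x["point"],onz(p,x["point"],150)) for x in l][:3])
    if l: obs.append((p,l[0]["point"]))
if len(obs)>1: print(tri(obs))
s=ctrl.sense();print(s["time_s"],s["eef_pos"],s["ee_rot"],s["joints"])
E
```

```text
wrist [(0.89, [319.8, 184.0], array([ 420.84771441, -259.08986871,  150.        ]))]
side [(0.95, [365.7, 176.8], array([ 413.6075669 , -252.02290432,  150.        ]))]
scene []
[ 417.58791172 -260.07193217  146.44845003]
2.0 [ 421.61331231 -263.3502853   301.29192205] [ 4.01433621e-05  9.87105186e-01  1.60072947e-01 -5.14517124e-05] [-7.94405126e-01  2.08477422e-01  1.45113596e+00 -1.30890753e-04
  1.48197315e+00  4.54873706e-01]
```

View pics/wrist2.png

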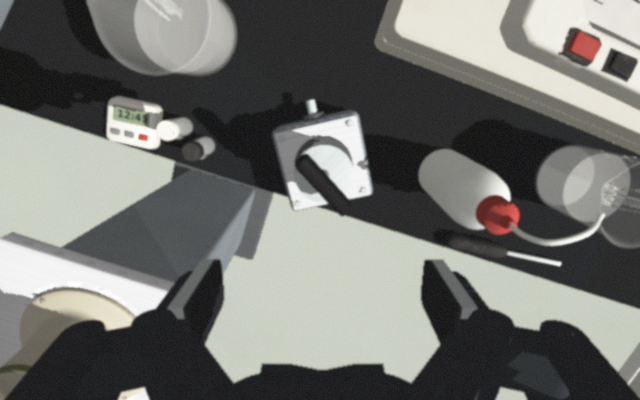

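Wrist view: gear drive case with corners at about (273,127), (360,110), (372,193), (293,210). The black bar runs from (303,160) to (345,210), and the timer and wash bottle are well to the sides. I'll enlarge it.

```bash
python3 - <<'E'
import cv2
i=cv2.imread("pics/wrist2.png")[90:225,255:395]
i=cv2.convertScaleAbs(i,alpha=1.5,beta=30)
cv2.imwrite("pics/c.png",cv2.resize(i,None,fx=4,fy=4,interpolation=cv2.INTER_CUBIC))
E
```

```text
(no output)
```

View pics/c.png

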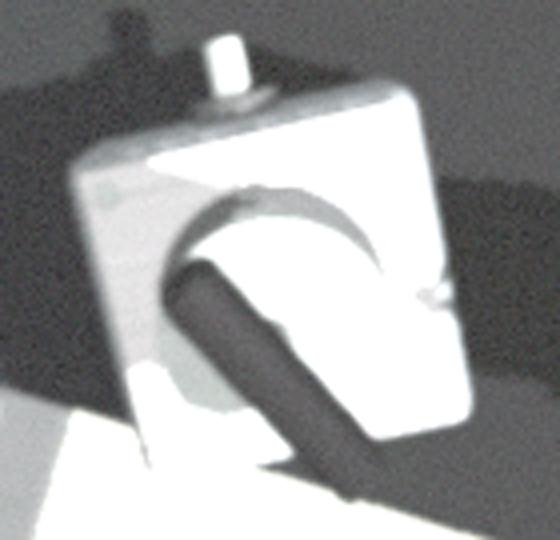

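The crop shows the bar top running from crop (190,280) to (365,478). The case's left edge runs from (75,180) to (150,465), its right edge from (418,115) to (470,400).

```bash
python3 - <<'E'
from h import *
p=np.load("pics/wrist2.npy",allow_pickle=True).item()
f=lambda c,z:onz(p,(255+c[0]/4,90+c[1]/4),z)
def L(a,b,z):
    A,B=f(a,z),f(b,z);d=B-A;print(A.round(1),B.round(1),"ang",np.arctan2(d[1],d[0]).round(3),"len",np.linalg.norm(d).round(1),"mid",((A+B)/2).round(1))
L((190,280),(365,478),158)
L((75,180),(150,465),62);L((418,115),(470,400),62);L((80,170),(405,95),62)
s=ctrl.sense();R=p["R"];x,y=s["ee_rot"][1:3];print("toolx ang",np.arctan2(2*x*y,2*x*x-1))
E
```

```text
[ 438.1 -237.9  158. ] [ 408.3 -288.   158. ] ang -2.108 len 58.2 mid [ 423.2 -263.   158. ]
[ 435.4 -199.9   62. ] [ 362.7 -244.2   62. ] ang -2.594 len 85.2 mid [ 399.1 -222.    62. ]
[ 482.3 -283.6   62. ] [ 411.3 -326.1   62. ] ang -2.602 len 82.7 mid [ 446.8 -304.9   62. ]
[ 438.5 -200.4   62. ] [ 486.2 -278.4   62. ] ang -1.022 len 91.4 mid [ 462.3 -239.4   62. ]
toolx ang 0.3215291068453259
```

>>> send_rows(
  targets=[
    [-1,0.001,0,0.005,0,0,-0.14],
    [-1,0,0,0.01,0,0,-0.14],
    [-1,0,0,0.01,0,0,-0.14],
    [-1,0,0,0.015,0,0,-0.14],
    [-1,0,0,0.015,0,0,-0.15],
    [-1,0,0,0.015,0,0,0],
    [-1,0,0,0.015,0,0,0],
    [-1,0,0,0.01,0,0,0],
    [-1,0,0,0.005,0,0,0],
    [-1,0,0,0,0,0,0],
  ],
  squeeze=50,
)

```text
time_s: 3.25
eef_pos: [423.1, -262.4, 201.2]
ee_rot: [-0.0, 0.87, 0.494, -0.0]
force: [0.0, 0.4, 0.2]
grip_width: 1.0
grip_force: 0.0
```

```bash
python3 - <<'E'
from h import *
p=ctrl.capture("wrist");cv2.imwrite("pics/wrist3.png",p["img"][:,:,::-1]);np.save("pics/wrist3.npy",p,allow_pickle=True)
l=ctrl.landmark_of("tee_grip",p);print([(x["score"],x["point"],onz(p,x["point"],150)) for x in l][:3])
s=ctrl.sense();x,y=s["ee_rot"][1:3];a=np.arctan2(2*x*y,2*x*x-1);print(s["time_s"],s["eef_pos"],"toolx ang",a)
if l:
    d=onz(p,l[0]["point"],150)-s["eef_pos"];print("tool dx,dy",d[0]*np.cos(a)+d[1]*np.sin(a),d[0]*np.sin(a)-d[1]*np.cos(a))
E
```

```text
[(0.92, [319.5, 226.2], array([ 421.21886493, -262.24814117,  150.        ]))]
3.35 [ 423.2255187  -262.50109879  201.69993339] toolx ang 1.032588645377027
tool dx,dy -0.8114097709188673 -1.8526362498875417
```

View pics/wrist3.png

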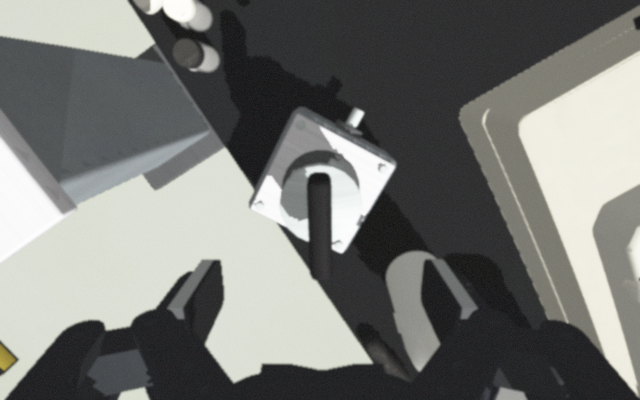

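The bar is upright in the picture at column 320, rows 175–280, centred between the fingers (midpoint about column 322). The wash bottle is behind the right finger, so I'll check its clearance.

```bash
python3 - <<'E'
from h import *
p=np.load("pics/wrist2.npy",allow_pickle=True).item();q=np.load("pics/side2.npy",allow_pickle=True).item()
print("base",onz(p,(445,175),0).round(),"cap(tri)",tri([(p,(498,215)),(q,(368,157))]).round())
for z in(80,130,160,200):print(z,onz(p,(498,215),z).round(),onz(p,(455,175),z).round())
a=1.033
for a in(1.033,.547):
  for s in(57,-57):print("finger",a,s,(423+s*np.sin(a)).round(),(-262-s*np.cos(a)).round())
E
```

```text
base [ 448. -425.    0.] cap(tri) [ 445. -425.  150.]
80 [ 434. -470.   80.] [ 460. -402.   80.]
130 [ 442. -437.  130.] [ 465. -379.  130.]
160 [ 447. -418.  160.] [ 468. -365.  160.]
200 [ 454. -393.  200.] [ 472. -347.  200.]
finger 1.033 57 472.0 -291.0
finger 1.033 -57 374.0 -233.0
finger 0.547 57 453.0 -311.0
finger 0.547 -57 393.0 -213.0
```

>>> send_rows(
  targets=[
    [-0.3,0,-0.001,0.01,0,0,0],
    [-0.3,0,0,0.015,0,0,0],
    [-0.3,0,0,0.015,0,0,0],
    [-0.3,0,0,0.015,0,0,0],
    [-0.3,0,0,0.01,0,0,0],
    [-0.3,0,0,0.005,0,0,0],
    [1,0,0,0,0,0,0],
    [1,0,0,0,0,0,0],
    [1,0,0,0,0,0,0],
    [1,0,0,0,0,0,0],
  ],
  squeeze=50,
)

```text
time_s: 4.6
eef_pos: [422.0, -261.8, 131.6]
ee_rot: [-0.0, 0.87, 0.494, -0.0]
force: [-4.1, 1.4, 4.1]
grip_width: 0.155
grip_force: 53.0
```

>>> send_rows(
  targets=[
    [1,0,0,0,0,0,0.08],
    [1,0,0,0,0,0,0.1],
    [1,0,0,0,0,0,0.1],
    [1,0,0,0,0,0,0.1],
    [1,0,0,0,0,0,0.106],
    [1,0,0,0,0,0,0],
    [1,0,0,0.002,0,0,0],
    [1,0,0,0.003,0,0,0],
    [1,0,0,0.003,0,0,0],
    [1,0,0,0,0,0,0],
  ],
)

```text
time_s: 5.85
eef_pos: [422.5, -262.2, 123.0]
ee_rot: [0.001, 0.963, 0.27, 0.0]
force: [3.3, -4.4, -0.7]
grip_width: 0.152
grip_force: 52.4
```

>>> send_rows(
  targets=[
    [1,0,0,0.003,0,0,0],
    [1,0,0,0.003,0,0,0],
    [1,0,0,0.003,0,0,0],
    [1,0,0,0.002,0,0,0],
    [1,0,0,0.001,0,0,0],
    [1,0,0,0,0,0,0],
    [1,0,0,0,0,0,0],
    [1,0,0,0,0,0,0],
    [1,0,0,0,0,0,0],
    [1,0,0,0,0,0,0],
  ],
)

```text
time_s: 7.1
eef_pos: [422.8, -262.4, 113.6]
ee_rot: [0.001, 0.963, 0.27, 0.001]
force: [-3.9, 0.9, 25.5]
grip_width: 0.156
grip_force: 56.4
```

```bash
python3 - <<'E'
from h import *
obs=[]
for n in("wrist","side"):
    p=ctrl.capture(n);cv2.imwrite(f"pics/{n}4.png",p["img"][:,:,::-1])
    l=ctrl.landmark_of("tee_grip",p);print(n,[(x["score"],x["point"]) for x in l][:2])
    if l: obs.append((p,l[0]["point"]))
if len(obs)>1: print(tri(obs))
s=ctrl.sense();print(s["eef_pos"],s["force"],s["wrist_torque"])
w=cv2.imread("pics/wrist4.png");e=cv2.imread("pics/side4.png")[130:250,300:430]
cv2.imwrite("pics/d.png",np.hstack([cv2.resize(w,(400,250)),cv2.resize(e,(270,250))]))
E
```

```text
wrist [(0.88, [319.6, 288.5])]
side [(0.84, [365.0, 180.4])]
[ 419.49007523 -261.89799119  135.14022084]
[ 422.74855263 -262.41837652  113.56599844] [-2.75976375  0.92158361 25.99441077] [0.25749179 0.66705576 0.03794268]
```

View pics/d.png

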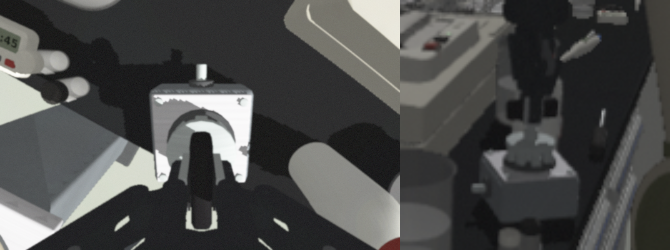

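The bar is parallel to the case sides (200,130–225 in the left panel), travel is 18 mm and the force has risen to 26 N, so it is home. Next I'll release and back straight up.

>>> send_rows(
  targets=[
    [-0.6,0,0,0,0,0,0],
    [-0.6,0,0,0,0,0,0],
    [-0.6,0,0,0,0,0,0],
    [-0.6,0,0,0,0,0,0],
    [-0.6,0,0,-0.01,0,0,0],
    [-0.6,0,0,-0.025,0,0,0],
    [-0.6,0,0,-0.03,0,0,0],
    [-0.6,0,0,-0.03,0,0,0],
    [-0.6,0,0,-0.03,0,0,0],
    [-0.6,0,0,0,0,0,0],
  ],
)

```text
time_s: 8.55
eef_pos: [422.8, -262.3, 238.8]
ee_rot: [0.002, 0.963, 0.27, 0.001]
force: [-0.5, 0.6, -0.8]
grip_width: 0.799
grip_force: 0.0
```

```bash
python3 - <<'E'
from h import *
obs=[]
for n in("wrist","side"):
    p=ctrl.capture(n);cv2.imwrite(f"pics/{n}5.png",p["img"][:,:,::-1])
    l=ctrl.landmark_of("tee_grip",p);print(n,[(x["score"],x["point"]) for x in l][:2])
    if l: obs.append((p,l[0]["point"]))
if len(obs)>1: print(tri(obs))
s=ctrl.sense();print(s["time_s"],s["eef_pos"],s["force"])
w=cv2.imread("pics/wrist5.png");e=cv2.imread("pics/side5.png")[130:250,300:430]
cv2.imwrite("pics/e.png",np.hstack([cv2.resize(w,(480,300)),cv2.resize(e,(320,300))]))
E
```

```text
wrist [(0.55, [322.0, 199.4])]
side [(0.78, [364.9, 180.8])]
[ 419.78901694 -263.24218561  134.60329658]
8.75 [ 421.89857022 -261.5687307   235.54106357] [-0.03420638  0.43561404  0.31575268]
```

View pics/e.png

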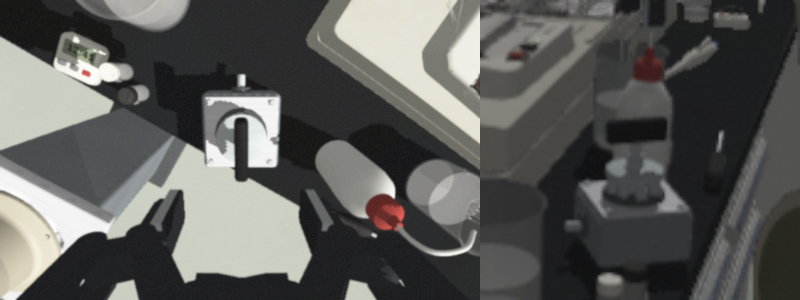

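The gripper is clear, and the bar at (241,120–180) is parallel to the case. I'll check the side-view drop against the calibration.

```bash
python3 - <<'E'
from h import *
p=np.load("pics/side2.npy",allow_pickle=True).item()
for z in(150,146,137,132):print(z,cv2.projectPoints(np.array([[422.5,-262.5,z]]),cv2.Rodrigues(p["R"])[0],p["t"],p["camera_matrix"],np.array([p["k1"],0,0,0]))[0].ravel())
a,b=[cv2.imread(f"pics/side{k}.png")[150:215,335:395] for k in(2,5)]
cv2.imwrite("pics/f.png",cv2.convertScaleAbs(cv2.resize(np.hstack([a,b]),None,fx=6,fy=6,interpolation=cv2.INTER_CUBIC),alpha=1.6,beta=20))
E
```

```text
150 [363.10176473 175.13832388]
146 [363.02405007 176.67313931]
137 [362.84949505 180.11279983]
132 [362.75270378 182.01554743]
```

View pics/f.png

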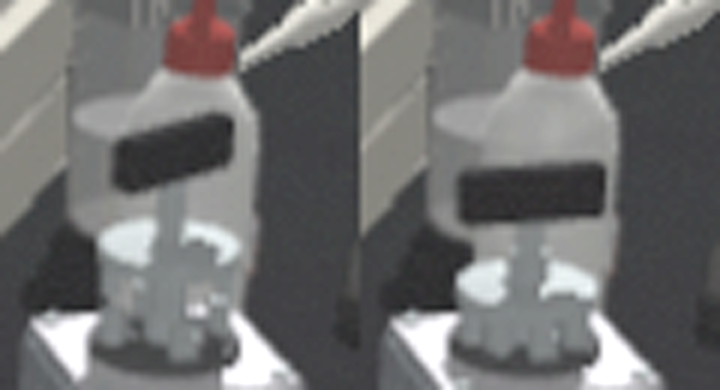

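Comparing before (left) and after (right), the bar drops from row 153 to 192 and the collar from 240 to 280. That is about 6.6 px, or 17 mm, so it is fully in gear.

```bash
python3 -c "
from rig import ctrl
print(ctrl.finish_job())"
```

```text
the job is handed in; nothing more can be done
None
```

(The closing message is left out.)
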